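# Change the reagent packs and lock them under the hold-down bar

## Robot

A 7-joint arm with a two-finger parallel gripper is mounted at the origin on the work surface. World frame = base frame: x ahead of the robot, y to its left, z up, the work surface at z = 0. Lengths are in m, angles in rad, forces in N, time in s.
With the tool pointing down it reaches from about 0.4 to 0.875 m from the base axis. Payload 19.3 kg.
Tool frame: the origin (TCP) lies between the finger pads; the fingertips stand 17 mm ahead of it and the grasp point (between the pads) lies 2 mm behind it; z points along the fingers, x is the direction in which the jaws open and shut, and the axes are right-handed (so a half turn about z gives the same grasp; the last joint's range is limited). The gripper opens to 85 mm and grips with 20 to 120 N. Pads are 22 mm wide; open, the fingers measure 114 mm over their backs; the gripper's body (76 mm by 85 mm) begins 54 mm behind the grasp point. The pads swing forward as they close: fully open they stand 13 mm farther back than shut.
Start: joints at [1.119, 0.521, -0.036, 1.599, 0.021, 1.021, -0.113], TCP at [0.233, -0.58, 0.248] pointing down, gripper open.
Joint ranges: [-2.91, 2.91], [-0.3, 2.13], [-1.5, 1.42], [0.17, 2.43], [-1.26, 4.41], [0.16, 1.93], [-2.52, 2.52]. Speed limits (rad/s): [1.89, 1.89, 2.39, 2.39, 3.01, 3.01, 3.01].

## Interface

Orientations are given as [roll, pitch, yaw] about the fixed x, y, z axes, in that order (R = Rz(yaw) Ry(pitch) Rx(roll)).
In Python, from workcell import bot gives the robot as it stands. The module is installed in compiled form; this text tells all that it offers.
- The arm moves only by the tool arm_command, never from a script. Its argument "targets" is a list of rows, each a list of 6 numbers: the shift along the tool's x, y, z in mm, then the turn, a rotation vector about the tool's x, y, z in degrees. In form: [[x, y, z, wx, wy, wz], ...]. A call has 1 to 8 rows; each row shifts and turns the pose as measured when the row begins, along the tool's axes as they then stand; what a row does not reach is not made up. A row lasts 1/10 s, in which the tool goes at most 50 mm and 8.59 degrees, less where a joint would pass 70% of its speed; a pose out of reach is approached as far as the arm can. A call is refused whole if a number of a shift passes 50 or a number of a turn 8.59, either way. A call with a gripper value outside its range is refused whole. "grip" is the opening in per cent of the stroke, from 0 (shut) to 100 (fully open), set as the call begins (left out, the last holds). The fingers move at their own pace and stop on an object; "grip_force" is the grip in N (left out, the last holds). Time passes only in rows, so rows that do not move let the fingers close. It gives the time, the measured TCP pose, the force and the opening at its end, in the units of the state.
- bot.observe(): the state, without advancing time (a new reading comes with each control period).
- bot.grab_frame(name): name is "scene" or "top"; returns a dict with "color" (480x640x3 uint8, red, green, blue), "depth" (480x640 float32, m along the optical axis (not along the pixel's ray), 0 where there is no reading), "fov_y" (degrees; the focal length in pixels is half the picture's height over the tangent of half this angle, whatever the lens; pixels are square), "cx", "cy" (the principal point, pixels), "R" (3x3) and "t" (3): a world point X has camera coordinates R X + t. Camera axes: x right, y down, z forward; pixel columns grow to the right and rows downward; lengths in m; the calibration is good to about 2 mm. A picture is of the moment at which its call begins.
- bot.job_done(): hands the job in, once; it reports no verdict.
The state is a dict: "clock": time; "qpos": joint angles; "qd": joint speeds; "joint_efforts": joint torques, N m; "position": TCP position; "tool_rot": TCP orientation; "force": force on the tool from outside, world axes, zero at the start; "moment": the same for the moment, N m; "grip_width": finger opening in m.
Only numpy, scipy, OpenCV 4.12 (cv2) and the standard library are available. Lean on these libraries where they do the work, as an engineer would, in place of code of your own. Each camera call takes 0.05 s, during which the arm holds its last target. There are 200 camera calls.

## Task

Swing the hold-down bar of the pack bay fully open, take the two used reagent packs that stand in the bay out to the grey discard tray, and stand every fresh pack from the bench upright on the floor of the bay, side by side, grip ribs to the rear wall and low shoulders to the open front. Then swing the bar over the shoulders until it is fully home at its stop, press the height gauge's button down until the foot rests on the bar, hold it there for a second and let it spring back up. Leave the other things on the bench where they are.

Things in the scene. Friction and masses are not known exactly. Their poses are not given: they have to be found in the camera images.
- bay: fixed metal tray for packs. Origin: centre of the underside; floor 10 mm above the bench, clear from x -82 to +82 mm and y -56 to +56. Side walls 30 mm and rear (+y) wall 35 mm high over the bench; front (-y) open, no lip. Three packs fit side by side at x = -52, 0, +52, y = 0, pack axes parallel to bay axes
- bar (a joint): angle of the steel hold-down bar about its upright pin, rad: 0 = shut (home at its stop, along the bay's +x over the pack shoulders), growing as the free end swings to the front (bay -y, clockwise from above) to the open stop at 1.5. At angle q it points along (cos q, -sin q) in bay axes. Stays where left; about 2 N at the peg turns it
- bar_plate: the bar: steel flat 208 mm long from the pin, 16 mm wide, underside 64 mm and top 78 mm above the bench. Origin on the pin axis 62 mm above the bench; x runs along the bar to its free end. It passes 4 mm above the shoulders of packs standing in the bay
- bar_pivot (a point): the pin axis at the height of the bar's top, 78 mm above the bench; bay (-98, -34), on a black post
- bar_peg (a point): top centre of the white upright push peg near the bar's free end, 160 mm from the pin: 14 mm in diameter, rising from the bar's top (78 mm) to 130 mm above the bench. Push it sideways, either way
- gauge (a joint): travel of the height gauge's foot downwards, m: 0 = up (its rest, spring-held), about 0.018 = foot rests on the top of the shut bar, 0.026 = end of travel (only if the bar is not under it). The spring takes 1.6 N to start and about 3 N at 0.018
- gauge_foot: steel foot disc, 18 mm in diameter, 5 mm thick, of the gauge; origin: centre of its lower face, 96 mm above the bench when up, straight above the shut bar at bay (98, -34). Its grey column, 18 by 24 mm and 124 mm high, stands at bay (134, -34); a slim 76 mm end stop for the bar at (105, -21)
- gauge_top (a point): top centre of the gauge's white press button (20 mm in diameter), 140 mm above the bench when up, on the foot's axis
- used1: a used pack, standing in the bay at the start, its rib to the rear wall; same kind as the fresh: white box 40 (x) by 100 (y) by 50 mm high, 0.18 kg; on the rear half of its top an upright grey grip rib, 12 mm thick (x), 50 mm long (y 0 to +50), 30 mm tall (80 mm overall); the front half (y below 0) is a bare shoulder at 50 mm. Origin: centre of the underside; z up
- used2: a used pack, standing in the bay at the start, its rib to the rear wall; same kind as the fresh: white box 40 (x) by 100 (y) by 50 mm high, 0.18 kg; on the rear half of its top an upright grey grip rib, 12 mm thick (x), 50 mm long (y 0 to +50), 30 mm tall (80 mm overall); the front half (y below 0) is a bare shoulder at 50 mm. Origin: centre of the underside; z up
- fresh1: fresh pack 1 (may be absent), standing on the bench at the start: white box 40 (x) by 100 (y) by 50 mm high, 0.18 kg; on the rear half of its top an upright grey grip rib, 12 mm thick (x), 50 mm long (y 0 to +50), 30 mm tall (80 mm overall); the front half (y below 0) is a bare shoulder at 50 mm. Origin: centre of the underside; z up
- fresh2: fresh pack 2 (may be absent), standing on the bench at the start: white box 40 (x) by 100 (y) by 50 mm high, 0.18 kg; on the rear half of its top an upright grey grip rib, 12 mm thick (x), 50 mm long (y 0 to +50), 30 mm tall (80 mm overall); the front half (y below 0) is a bare shoulder at 50 mm. Origin: centre of the underside; z up
- fresh3: fresh pack 3 (may be absent), standing on the bench at the start: white box 40 (x) by 100 (y) by 50 mm high, 0.18 kg; on the rear half of its top an upright grey grip rib, 12 mm thick (x), 50 mm long (y 0 to +50), 30 mm tall (80 mm overall); the front half (y below 0) is a bare shoulder at 50 mm. Origin: centre of the underside; z up
- fresh1_grip (a point): top centre of the grip rib of fresh1: 80 mm above its underside, 25 mm from its origin along +y
- fresh2_grip (a point): top centre of the grip rib of fresh2: 80 mm above its underside, 25 mm from its origin along +y
- fresh3_grip (a point): top centre of the grip rib of fresh3: 80 mm above its underside, 25 mm from its origin along +y
- tray: fixed open grey plastic discard tray, 150 (x) by 170 (y) by 35 mm high outside, walls 4 mm, inner floor about 4 to 5 mm above the bench. Origin: centre of the underside
- wash_bottle: bystander: clear bottle, 60 mm in diameter, 150 mm high
- jar: bystander: small jar, 48 mm in diameter, 60 mm high
- timer: bystander: flat white timer 55 by 75 by 22 mm
- tip_box: bystander: blue open tip box 85 by 125 by 55 mm
- beaker: bystander: glass beaker, 68 mm in diameter, 85 mm high
- marker: bystander: grey pen, 120 mm long, lying on the bench
Things that resemble listed ones, but are neither listed nor needed, are in the scene too. What is shaped like the used2 but pink or yellow is not meant. Leave any red look-alike of the fresh3 alone.

How it is judged:
By the outcome, as a careful person would: the job done as asked, in the order asked, and still so for the second after the job is handed in, with the robot touching nothing.
Of fresh1, fresh2, fresh3 only 2 to 3 are there at a start; the rules pass over those that are not, and their reading is None.
At some moment in a run one of fresh1, fresh2, fresh3, used1, used2 may be knocked a few centimetres aside while the robot is not near it.
It also fails if it takes over 208 s, if anything falls off the work surface, if the arm or the gripper's body presses on something with over 40 N, if the wrist force passes 120 N, or if a joint passes its speed limit or range.

## Working session

There is one attempt and no reset: what is moved stays moved. The work goes in short steps, Python scripts to look and compute and a tool call to move; the robot and the scene stay as the last step left them, time stands still between calls to the robot, and variables do not carry over. Pictures are saved under pics/ and viewed, about 12 in all and at most 16, crops included, and the job is handed in when it is done.

Besides the shell and the picture viewer there is one more tool, called after "Request:" by a JSON object that holds its "fn" and its "kwargs". arm_command: Moves the arm, as the interface text tells. Its arguments: {"type":"object","properties":{"targets":{"type":"array"},"grip":{"type":"number"},"grip_force":{"type":"number"}},"required":["targets"]}

```bash
mkdir -p pics
cat > h.py <<'E'
import numpy as np,cv2
from workcell import bot
def grab(n,save=None):
    f=bot.grab_frame(n)
    if save: cv2.imwrite('pics/'+save,f['color'][...,::-1])
    return f
def F(f): return 240/np.tan(np.radians(f['fov_y'])/2)
def cloud(f):
    d=f['depth'];v,u=np.mgrid[:480,:640];k=F(f)
    p=np.stack([(u-f['cx'])/k*d,(v-f['cy'])/k*d,d],-1)
    w=(p-np.array(f['t']))@np.array(f['R']); w[d==0]=np.nan
    return w
def plane(f,u,v,z):
    k=F(f);R=np.array(f['R']);r=R.T@np.array([(u-f['cx'])/k,(v-f['cy'])/k,1]);c=-R.T@np.array(f['t'])
    return c+r*(z-c[2])/r[2]
E
python3 - <<'E'
from h import *
for n in('scene','top'):
    f=grab(n,n+'0.png');print(n,F(f),f['cx'],f['cy'],-np.array(f['R']).T@f['t'],np.round(f['R'],3).tolist(),(f['depth']>0).mean())
print(bot.observe())
E
```

```text
scene 577.3540896407434 328.582811865262 254.8088333867272 [ 1.21192697 -0.84000889  1.09455429] [[0.793, 0.609, 0.011], [0.41, -0.52, -0.75], [-0.451, 0.599, -0.662]] 0.9960416666666667
top 450.41822916633845 316.9007383271892 236.27954942639843 [0.35574942 0.07944986 1.31637559] [[0.019, -1.0, 0.016], [-0.99, -0.021, -0.139], [0.139, -0.013, -0.99]] 0.9961458333333333
{'clock': 0.1, 'qpos': array([ 1.11879627,  0.52195707, -0.03630607,  1.59991819,  0.02122015,
        1.02109931, -0.11277971]), 'qd': array([-6.85095289e-04, -1.25914594e-03,  1.82913127e-03, -2.76245669e-04,
       -4.04159693e-04,  1.08511623e-05,  1.42830138e-04]), 'joint_efforts': array([ 4.85707540e-03, -9.28475904e+01,  1.98468380e+00, -3.70526612e+01,
        1.81808945e-02,  5.48595432e-03,  7.34910304e-05]), 'position': array([ 0.2327242 , -0.57976626,  0.24779362]), 'tool_rot': array([ 3.14149618e+00,  9.91920322e-04, -1.18899558e+00]), 'force': array([ 0.32200636, -0.0919683 ,  0.20399308]), 'moment': array([ 0.01050778, -0.00382188, -0.02285936]), 'grip_width': 0.08502000095989985}
```

View pics/scene0.png

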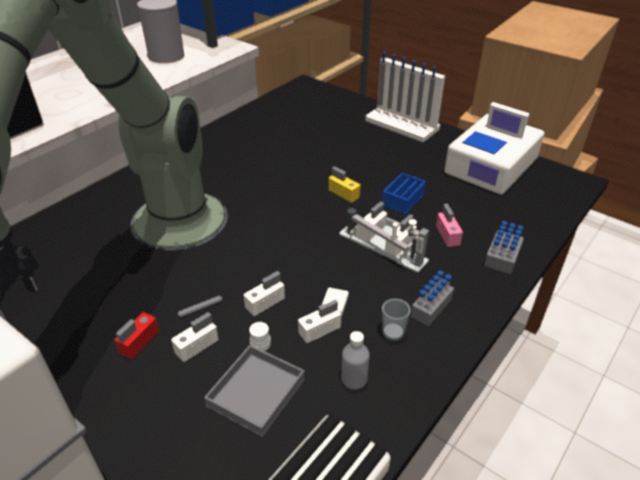

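View pics/top0.png

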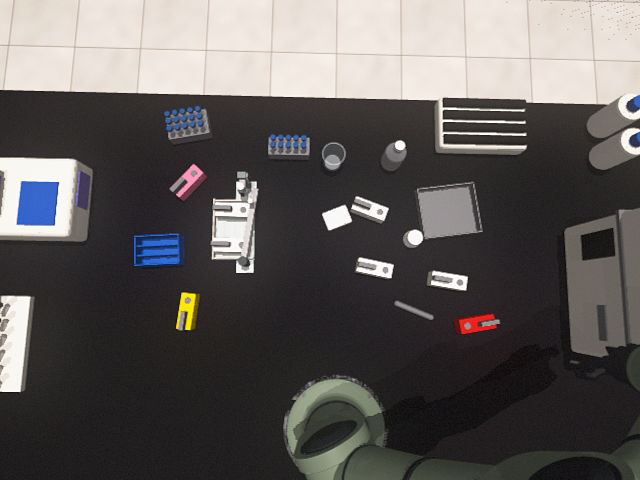

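Fresh candidates in top view: (370,208), (374,267), (447,281), all white. Excluded: the red (478,324), pink (187,182) and yellow (187,311) look-alikes and the flat timer (337,217). The used packs are at (230,208) and (228,245) in the bay. Next I'll measure these and crop.

```bash
cat >> h.py <<'E'
def packs(f,w=None,box=(0.15,0.9,-0.75,0.5)):
    """white pack bodies: minAreaRect of top-level (z .04-.055) points + rib centroid"""
    w=cloud(f) if w is None else w
    m=((w[...,2]>.040)&(w[...,2]<.088)&(w[...,0]>box[0])&(w[...,0]<box[1])&(w[...,1]>box[2])&(w[...,1]<box[3])).astype(np.uint8)
    n,l,s,c=cv2.connectedComponentsWithStats(m);out=[]
    for i in range(1,n):
        if s[i,4]<60: continue
        q=w[l==i];rib=q[q[:,2]>.066];top=q[(q[:,2]>.044)&(q[:,2]<.056)]
        col=f['color'][l==i].mean(0)
        r=cv2.minAreaRect((top[:,:2]*1000).astype(np.float32)) if len(top)>5 else None
        rr=cv2.minAreaRect((rib[:,:2]*1000).astype(np.float32)) if len(rib)>5 else None
        out.append((c[i].round(),s[i,4],col.round(),r,rr,np.median(top[:,2]) if len(top) else 0,np.median(rib[:,2]) if len(rib) else 0))
    return out
def rnd(r): return None if r is None else [round(float(x),1) for x in (*r[0],*r[1],r[2])]
E
python3 - <<'E'
from h import *
f=grab('top');w=cloud(f)
for o in packs(f,w): print(o[0],o[1],o[2],'top',rnd(o[3]),'rib',rnd(o[4]),round(float(o[5]),3),round(float(o[6]),3))
c=f['color'][...,::-1]
a=cv2.resize(c[165:285,195:275],None,fx=5,fy=5,interpolation=cv2.INTER_CUBIC)
b=cv2.resize(c[190:300,320:480],None,fx=2.5,fy=2.5,interpolation=cv2.INTER_CUBIC)
o=np.zeros((600,800,3),np.uint8);o[:600,:400]=a;o[:275,400:]=b
g=grab('scene')['color'][...,::-1]
o[290:590,400:800]=cv2.resize(g[195:275,335:442],(400,300),interpolation=cv2.INTER_CUBIC)
cv2.imwrite('pics/c1.png',o)
E
```

```text
[187. 125.] 850 [ 96.  99. 112.] top [857.9, 448.8, 75.4, 114.3, 11.2] rib [859.5, 451.2, 59.4, 102.1, 11.9] 0.047 0.083
[482. 132.] 3291 [107. 102.  98.] top [844.4, -414.2, 258.7, 99.6, 87.8] rib [855.1, -417.3, 89.8, 243.7, 0.0] 0.052 0.077
[288. 146.] 646 [106. 110. 121.] top [798.5, 152.8, 53.9, 117.6, 0.8] rib [800.8, 153.1, 102.0, 38.7, 89.9] 0.046 0.084
[333. 154.] 281 [106. 107. 108.] top [766.0, 23.3, 52.0, 59.8, 66.3] rib [765.3, 22.3, 66.7, 62.6, 0.3] 0.049 0.081
[389. 162.] 119 [75. 71. 72.] top [756.3, -141.5, 56.4, 22.0, 55.4] rib [756.2, -140.6, 55.7, 20.7, 53.6] 0.052 0.078
[186. 181.] 513 [190. 126. 148.] top [687.7, 442.9, 43.1, 99.3, 48.3] rib [669.0, 460.1, 14.2, 49.8, 49.9] 0.05 0.078
[237. 227.] 1303 [208. 203. 202.] top [537.0, 306.0, 100.7, 176.7, 89.4] rib [558.8, 302.2, 115.3, 220.1, 84.0] 0.054 0.078
[369. 208.] 493 [203. 200. 199.] top [617.8, -85.0, 99.5, 42.0, 69.7] rib [626.8, -61.6, 49.1, 13.3, 69.8] 0.049 0.078
[578. 290.] 1291 [107. 102.  96.] top [401.5, -668.9, 11.9, 356.3, 89.8] rib [402.2, -670.0, 15.5, 358.1, 89.2] 0.05 0.077
[414. 237.] 191 [236. 234. 233.] top [534.8, -209.0, 37.0, 36.7, 50.8] rib None 0.054 0.0
[173. 249.] 203 [ 39.  81. 161.] top [488.6, 475.1, 85.1, 51.4, 1.4] rib None 0.051 0.0
[374. 268.] 508 [215. 212. 211.] top [448.0, -99.7, 99.9, 40.4, 79.0] rib [452.3, -75.5, 49.9, 12.1, 79.3] 0.049 0.079
[448. 281.] 522 [207. 204. 202.] top [416.0, -309.2, 101.2, 40.4, 81.8] rib [419.4, -284.5, 49.6, 12.1, 81.4] 0.049 0.079
[185. 311.] 556 [207. 190.  39.] top [317.1, 422.9, 41.3, 100.1, 84.7] rib [292.0, 425.4, 12.9, 48.6, 83.8] 0.049 0.079
[477. 324.] 563 [196.  56.  53.] top [297.1, -385.5, 40.4, 100.6, 10.9] rib [301.7, -409.4, 12.3, 51.0, 11.6] 0.049 0.078
```

View pics/c1.png

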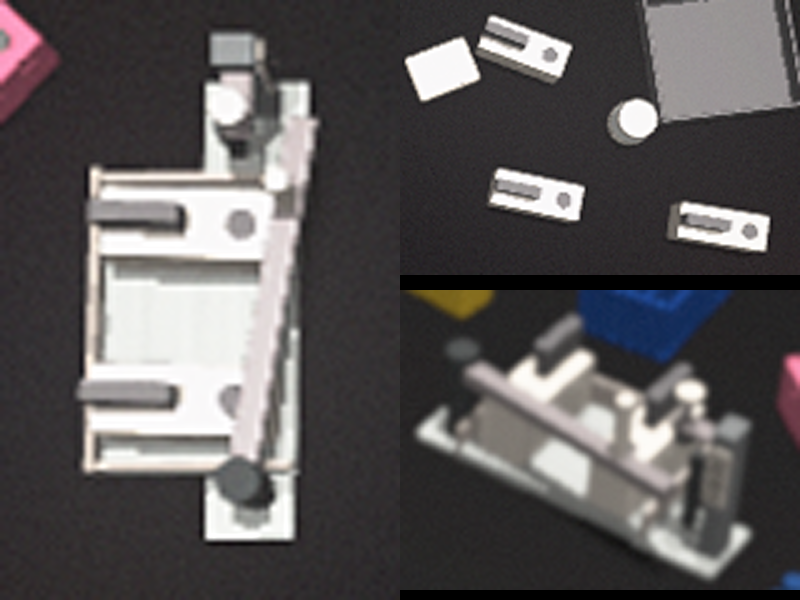

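Crop: 3 white fresh packs, ribs toward +y. In the bay, used packs have ribs to image left; the bar is slightly open, pivot about (243,261), peg about (251,201), gauge button about (241,186).

Run:
```python
from h import *
f=grab('top');w=cloud(f)
piv=plane(f,243,261.2,.078);peg=plane(f,250.3,200.5,.13);g=plane(f,240.4,185.2,.14)
print('ray',piv,peg,g,np.linalg.norm((peg-piv)[:2]),np.linalg.norm((g-piv)[:2]))
def show(n,x0,x1,y0,y1,z0,z1):
    v,u=np.where((w[...,0]>x0)&(w[...,0]<x1)&(w[...,1]>y0)&(w[...,1]<y1)&(w[...,2]>z0)&(w[...,2]<z1))
    q=w[v,u]; print(n,len(q),q.mean(0).round(4) if len(q) else '',rnd(cv2.minAreaRect((q[:,:2]*1000).astype(np.float32))) if len(q)>3 else '')
show('peg',.55,.65,.2,.33,.125,.135)
show('gauge',.6,.72,.2,.4,.134,.145)
show('rib1',.57,.64,.30,.42,.072,.088)
show('rib2',.46,.54,.30,.42,.072,.088)
show('bar',.44,.70,.22,.30,.07,.084)
show('tray',.5,.75,-.42,-.2,.028,.04)
show('trayfloor',.5,.75,-.42,-.2,-.002,.012)
show('floorbay',.535,.57,.2,.4,.006,.014)
show('rear',.42,.68,.33,.42,.03,.04)
s=grab('scene');ws=cloud(s)
w=ws
show('Speg',.55,.65,.2,.33,.125,.135)
show('Sgauge',.6,.72,.2,.4,.136,.145)
show('Srib1',.57,.64,.30,.42,.072,.084)
show('Srib2',.46,.54,.30,.42,.072,.084)
for a in((.57,.68,-.15,0),(.4,.5,-.15,-.03),(.38,.46,-.36,-.24)): show('Sfresh rib',*a,.072,.084)
```

```text
ray [0.4561605  0.26527679 0.078     ] [0.61545346 0.24469629 0.13      ] [0.65441194 0.27133653 0.14      ] 0.1606169536221399 0.19834403438377873
peg 22 [0.6145 0.2473 0.1296] [614.2, 246.9, 10.9, 12.0, 28.0]
gauge 45 [0.6503 0.2715 0.1397] [637.4, 259.2, 58.4, 17.1, 44.4]
rib1 51 [0.603  0.3294 0.083 ] [604.9, 330.6, 51.1, 13.3, 88.0]
rib2 32 [0.5032 0.3264 0.0836] [503.9, 329.5, 47.3, 12.7, 89.6]
bar 425 [0.5619 0.2549 0.0772] [571.3, 256.4, 249.5, 56.4, 4.2]
tray 380 [ 0.6189 -0.3175  0.0331] [610.0, -298.2, 167.9, 217.4, 8.4]
trayfloor 4286 [ 0.6267 -0.3127  0.0024] [625.0, -310.0, 249.8, 220.0, 0.0]
floorbay 331 [0.5522 0.3121 0.0097] [552.3, 285.9, 152.4, 34.8, 89.7]
rear 89 [0.5496 0.3587 0.0341] [551.9, 349.2, 174.6, 32.1, 0.8]
Speg 19 [0.6178 0.2441 0.1296] [616.7, 246.7, 10.7, 22.1, 32.5]
Sgauge 32 [0.6543 0.2705 0.1398] [654.4, 270.7, 21.0, 16.8, 82.2]
Srib1 31 [0.6088 0.3166 0.0778] [610.5, 326.8, 48.6, 13.4, 74.6]
Srib2 36 [0.5094 0.3243 0.0785] [506.9, 328.2, 54.9, 13.4, 86.8]
Sfresh rib 110 [ 0.6293 -0.0657  0.078 ] [627.8, -64.1, 50.6, 16.7, 73.5]
Sfresh rib 104 [ 0.4554 -0.0786  0.078 ] [454.8, -77.9, 52.4, 16.6, 81.3]
Sfresh rib 125 [ 0.4224 -0.2883  0.0785] [420.9, -288.0, 53.1, 18.7, 83.7]
```

Request:
{"fn": "arm_command", "kwargs": {"targets": [[0,0,0,0,0,-8.5],[0,0,0,0,0,-8.5],[0,0,0,0,0,-8.5],[0,0,0,0,0,-8.5],[0,0,0,0,0,-8.5],[0,0,0,0,0,-8.5],[0,0,0,0,0,-8.5],[0,0,0,0,0,-8.5]], "grip": 0, "grip_force": 40}}

```text
clock: 1.1
position: [0.2329, -0.5795, 0.2477]
tool_rot: [-3.141, 0.001, 0.014]
force: [-0.6, 0.5, 0.0]
grip_width: 0.0
```

Request:
{"fn": "arm_command", "kwargs": {"targets": [[20,-45,0,0,0,0],[20,-45,0,0,0,0],[20,-45,0,0,0,0],[20,-45,0,0,0,0],[20,-45,0,0,0,0],[20,-45,0,0,0,0],[20,-45,0,0,0,0],[20,-45,0,0,0,0]]}}

```text
clock: 1.9
position: [0.3848, -0.2136, 0.2465]
tool_rot: [3.14, 0.001, 0.011]
force: [1.5, -0.5, -0.8]
grip_width: 0.0
```

Request:
{"fn": "arm_command", "kwargs": {"targets": [[20,-45,0,0,0,0],[20,-45,0,0,0,0],[20,-45,0,0,0,0],[20,-45,0,0,0,0],[20,-45,0,0,0,0],[20,-45,0,0,0,0],[20,-45,0,0,0,0],[20,-45,0,0,0,0]]}}

```text
clock: 2.7
position: [0.5414, 0.1546, 0.2472]
tool_rot: [3.137, -0.003, 0.008]
force: [0.9, -1.5, -0.1]
grip_width: -0.0001
```

Request:
{"fn": "arm_command", "kwargs": {"targets": [[22,-40,0,0,0,0],[22,-40,0,0,0,0],[20,-35,10,0,0,0],[0,0,45,0,0,0],[0,0,45,0,0,0],[0,0,0,0,0,0]]}}

```text
clock: 3.3
position: [0.6071, 0.2839, 0.1435]
tool_rot: [3.141, -0.005, 0.015]
force: [-0.4, -1.0, 0.3]
grip_width: -0.0002
```

Run:
```python
from h import *
c=grab('top')['color'][...,::-1];g=grab('scene')['color'][...,::-1]
o=np.hstack([cv2.resize(c[150:290,180:300],(400,467),interpolation=3),cv2.resize(g[165:285,330:433],(400,467),interpolation=3)])
cv2.imwrite('pics/c2.png',o);print(bot.observe()['position'])
```

```text
[0.60938136 0.2846828  0.14925417]
```

View pics/c2.png

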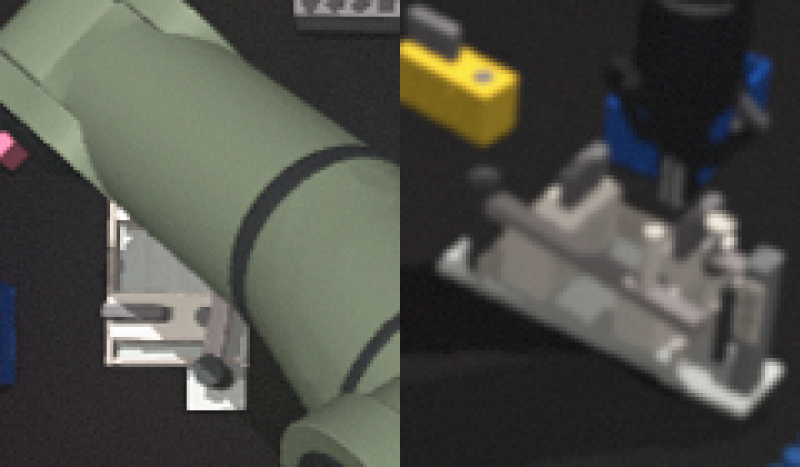

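The view shows the closed fingers behind the peg (about (655,240) in the right half), clear of the gauge. Lowering and pushing along the arc.

Request:
{"fn": "arm_command", "kwargs": {"targets": [[-1,10,18,0,0,0],[0,2,18,0,0,0],[2,16,0,0,0,0],[0,17,0,0,0,0],[-2,17,0,0,0,0],[-4,17,0,0,0,0],[-8,17,0,0,0,0]]}}

```text
clock: 4.1
position: [0.6022, 0.1863, 0.123]
tool_rot: [-3.132, -0.024, 0.013]
force: [-1.2, 2.8, 0.3]
grip_width: 0.0
```

Request:
{"fn": "arm_command", "kwargs": {"targets": [[-12,15,6,0,0,0],[-13,14,2,0,0,0],[-14,12,0,0,0,0],[-14,12,0,0,0,0],[-15,9,0,0,0,0],[-15,9,0,0,0,0],[-8,4,0,0,0,0]]}}

```text
clock: 4.8
position: [0.5103, 0.0961, 0.1161]
tool_rot: [-3.134, -0.034, 0.002]
force: [0.5, 0.3, 0.8]
grip_width: 0.0003
```

Request:
{"fn": "arm_command", "kwargs": {"targets": [[0,-8,0,0,0,0],[-6,-4,0,0,0,0],[-5,0,0,0,0,0],[-4,0,0,0,0,0]]}}

```text
clock: 5.2
position: [0.4971, 0.094, 0.1166]
tool_rot: [3.133, -0.036, -0.01]
force: [2.6, -2.5, -1.4]
grip_width: 0.0003
```

Run:
```python
from h import *
s=bot.observe();print(s['position'],s['force'])
g=grab('scene');w=cloud(g)
q=w[(w[...,2]>.07)&(w[...,2]<.083)&(w[...,0]>.42)&(w[...,0]<.56)&(w[...,1]>.03)&(w[...,1]<.29)]
print(len(q),cv2.fitLine((q[:,:2]*1000).astype(np.float32),cv2.DIST_HUBER,0,.01,.01).ravel() if len(q)>5 else '')
cv2.imwrite('pics/c3.png',cv2.resize(g['color'][165:305,270:450,::-1],(720,560),interpolation=3))
```

```text
[0.4971113  0.09399653 0.11658244] [ 2.58621034 -2.4668243  -1.41816311]
221 [ 1.5984276e-01 -9.8714250e-01  4.8406033e+02  1.5160927e+02]
```

View pics/c3.png

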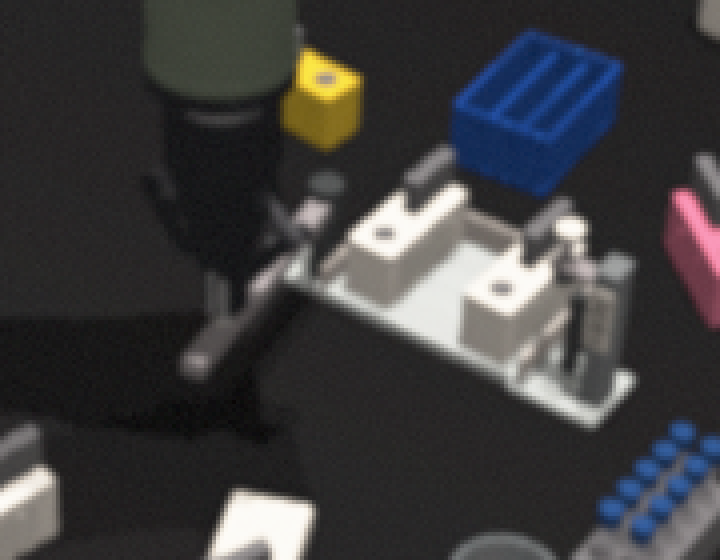

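The bar (free end near (195,365)) is nearly open, about 3° short. Push a bit more.

Request:
{"fn": "arm_command", "kwargs": {"targets": [[-5,0,0,0,0,0],[-4,0,0,0,0,0],[-4,0,0,0,0,0],[-3,0,0,0,0,0]]}}

```text
clock: 5.65
position: [0.4832, 0.0926, 0.117]
tool_rot: [3.131, -0.04, -0.011]
force: [24.0, -6.7, -10.7]
grip_width: 0.0002
```

Request:
{"fn": "arm_command", "kwargs": {"targets": [[-3,0,0,0,0,0],[-2,0,0,0,0,0]]}}

```text
clock: 5.85
position: [0.4833, 0.0923, 0.118]
tool_rot: [3.133, -0.049, -0.013]
force: [13.4, -5.9, -9.0]
grip_width: -0.0001
```

Request:
{"fn": "arm_command", "kwargs": {"targets": [[15,0,0,0.5,-2.8,-2.5],[5,0,-45,0,0,0],[2,-20,-42,0,0,0],[0,-48,0,0,0,0],[0,-48,0,0,0,0],[0,-48,0,0,0,0],[0,-40,0,0,0,0],[0,-25,0,0,0,0]], "grip": 45}}

```text
clock: 6.65
position: [0.4989, 0.3296, 0.2094]
tool_rot: [-3.135, 0.006, 0.028]
force: [0.8, -1.6, 0.5]
grip_width: 0.0383
```

```bash
cat >> h.py <<'E'
from scipy.spatial.transform import Rotation as Ro
def todo(x,y,z,yaw):
    """shift in tool axes (mm) and turn (deg) from here to a tool-down pose; mm, deg"""
    s=bot.observe();R0=Ro.from_euler('xyz',s['tool_rot']);R1=Ro.from_euler('xyz',[np.pi,0,np.radians(yaw)])
    print('shift',R0.inv().apply(np.array([x,y,z])-s['position']*1000).round(0),'turn',np.degrees((R0.inv()*R1).as_rotvec()).round(1),'pos',(s['position']*1000).round(1),'F',s['force'].round(1),'w',round(s['grip_width']*1000,1),'t',s['clock'])
E
python3 - <<'E'
from h import *
todo(505.5,330,82,1.7)
for n in('scene',):
  w=cloud(grab(n,'x.png'))
  for b in((.46,.55,.29,.37),(.57,.645,.29,.37)):
    q=w[(w[...,2]>.078)&(w[...,2]<.094)&(w[...,0]>b[0])&(w[...,0]<b[1])&(w[...,1]>b[2])&(w[...,1]<b[3])]
    print(n,len(q),rnd(cv2.minAreaRect((q[:,:2]*1000).astype(np.float32))),q[:,2].mean())
E
```

```text
shift [  7.   1. 127.] turn [-0.4  0.4 -0.1] pos [498.9 329.6 209.4] F [ 0.8 -1.6  0.5] w 38.3 t 6.65
scene 83 [506.1, 327.5, 57.7, 15.8, 88.9] 0.08670585909581315
scene 74 [607.2, 327.2, 16.1, 55.4, 3.2] 0.08759710619420898
```

Request:
{"fn": "arm_command", "kwargs": {"targets": [[6,0,20,0,0,0],[0,0,40,0,0,0],[0,0,40,0,0,0],[0,0,25,0,0,0],[0,0,4,0,0,0]]}}

```text
clock: 7.2
position: [0.5015, 0.3418, 0.078]
tool_rot: [-3.127, 0.005, 0.039]
force: [-0.3, -0.6, 0.4]
grip_width: 0.0382
```

Request:
{"fn": "arm_command", "kwargs": {"targets": [[0,0,2,0,0,0],[0,0,0,0,0,0],[0,0,0,0,0,0],[0,0,0,0,0,0],[0,0,0,0,0,0],[0,0,0,0,0,0]], "grip": 0, "grip_force": 50}}

```text
clock: 7.8
position: [0.5045, 0.3442, 0.0818]
tool_rot: [-3.122, -0.002, 0.038]
force: [0.1, -0.5, -2.0]
grip_width: 0.0113
```

Request:
{"fn": "arm_command", "kwargs": {"targets": [[0,0,-20,-1,0,0],[0,0,-45,0,0,0],[0,0,-45,0,0,0],[0,0,-30,0,0,0],[0,0,0,0,0,0]]}}

```text
clock: 8.3
position: [0.5029, 0.3433, 0.2263]
tool_rot: [-3.141, 0.002, 0.039]
force: [-0.0, 0.3, -2.0]
grip_width: 0.0111
```

Run:
```python
from h import *
f=grab('top')
P=[plane(f,u,v,.035)[:2]*1000 for u,v in((416.5,189),(474,182.5),(482,232),(425,238.5))]
print(np.round(P),np.mean(P,0),[np.linalg.norm(P[i]-P[i-1]).round() for i in range(4)])
todo(600,-300,215,1.7)
```

```text
[[ 681. -226.]
 [ 705. -396.]
 [ 558. -414.]
 [ 536. -249.]] [ 619.95161322 -321.15223089] [np.float64(147.0), np.float64(171.0), np.float64(148.0), np.float64(167.0)]
shift [ 72. 646.  10.] turn [0.  0.2 0.6] pos [502.5 342.8 224.4] F [-0.3  0.3 -2.6] w 11.1 t 8.35
```

Request:
{"fn": "arm_command", "kwargs": {"targets": [[4,20,0,0,0,0],[4,45,0,0,0,0],[4,45,0,0,0,0],[4,45,0,0,0,0],[4,45,0,0,0,0],[4,45,0,0,0,0],[4,45,0,0,0,0],[4,45,0,0,0,0]]}}

```text
clock: 9.15
position: [0.5439, 0.0027, 0.2143]
tool_rot: [-3.141, 0.016, 0.051]
force: [1.5, -0.3, -1.7]
grip_width: 0.011
```

Request:
{"fn": "arm_command", "kwargs": {"targets": [[4,45,0,0,0,0],[4,45,0,0,0,0],[4,45,0,0,0,-2],[4,45,0,0,0,-2],[4,45,0,0,0,-2],[4,40,0,0,0,0],[0,10,0,0,0,0],[0,0,0,0,0,0]]}}

```text
clock: 9.95
position: [0.5854, -0.2879, 0.2005]
tool_rot: [-3.134, 0.031, 0.152]
force: [-0.3, 1.6, -1.9]
grip_width: 0.0111
```

Run:
```python
from h import *
todo(582,-286,80,8)
```

```text
shift [  1.  -2. 121.] turn [-0.4  1.8  0.7] pos [ 585.4 -287.9  200.5] F [-0.3  1.6 -1.9] w 11.1 t 9.95
```

Request:
{"fn": "arm_command", "kwargs": {"targets": [[0,-2,20,-0.4,1.8,0.7],[0,0,35,0,0,0],[0,0,30,0,0,0],[0,0,20,0,0,0],[0,0,10,0,0,0],[0,0,5,0,0,0],[0,0,0,0,0,0]]}}

```text
clock: 10.65
position: [0.5829, -0.2757, 0.0734]
tool_rot: [-3.136, 0.002, 0.147]
force: [0.2, -0.2, -1.9]
grip_width: 0.0113
```

Request:
{"fn": "arm_command", "kwargs": {"targets": [[0,0,0,0,0,0],[0,0,1,0,0,0]]}}

```text
clock: 10.85
position: [0.5838, -0.2754, 0.0741]
tool_rot: [-3.137, -0.0, 0.147]
force: [0.3, 0.5, -1.7]
grip_width: 0.0112
```

Request:
{"fn": "arm_command", "kwargs": {"targets": [[0,0,3,0,0,0],[0,0,2,0,0,0],[0,0,0,0,0,0]]}}

```text
clock: 11.15
position: [0.5851, -0.2764, 0.0731]
tool_rot: [-3.14, -0.003, 0.146]
force: [0.1, 0.4, -3.1]
grip_width: 0.0117
```

Run:
```python
from h import *
todo(585,-276,70,8.4)
g=grab('scene');w=cloud(g)
q=w[(w[...,0]>.56)&(w[...,0]<.61)&(w[...,1]>-.38)&(w[...,1]<-.31)&(w[...,2]>.03)&(w[...,2]<.08)]
print(len(q),np.percentile(q[:,2],[20,50,80,95]))
cv2.imwrite('pics/c4.png',cv2.resize(g['color'][300:440,180:360,::-1],(720,560),interpolation=3))
```

```text
shift [-0. -0.  3.] turn [-0.1 -0.2 -0. ] pos [ 585.1 -276.4   73.1] F [ 0.1  0.4 -3.1] w 11.7 t 11.15
416 [0.05242848 0.05539559 0.05757111 0.06581835]
```

View pics/c4.png

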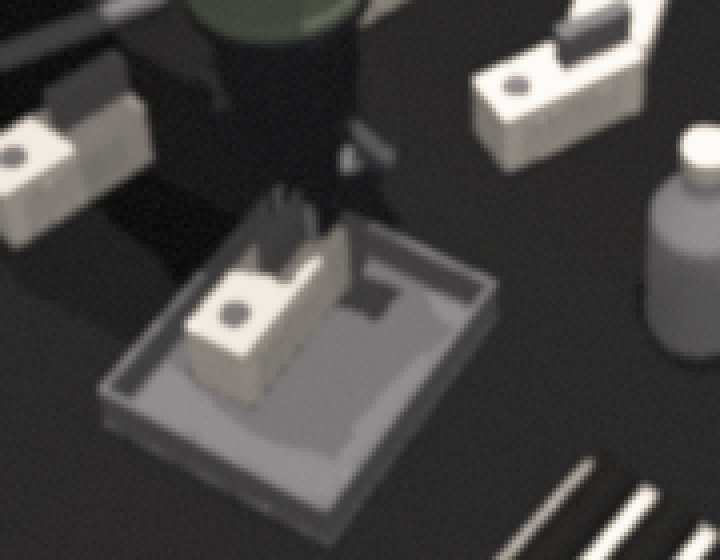

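The picture shows used2 upright in the tray, shoulder at 55 mm, i.e. seated. Release and go back for used1.

Request:
{"fn": "arm_command", "kwargs": {"targets": [[0,0,0,0,0,0],[0,0,0,0,0,0],[0,0,-10,0,0,0],[0,0,-40,0,0,0],[0,0,-45,0,0,0],[0,-20,-40,0,0,2],[0,-45,0,0,0,2],[0,-45,0,0,0,2]], "grip": 45}}

```text
clock: 12.0
position: [0.5731, -0.1707, 0.2162]
tool_rot: [-3.141, -0.005, 0.029]
force: [1.2, 0.6, 0.4]
grip_width: 0.0384
```

Run:
```python
from h import *
todo(606,329,215,1.7)
```

```text
shift [  48. -498.    2.] turn [-0.  -0.3 -0. ] pos [ 573.1 -170.7  216.2] F [1.2 0.6 0.4] w 38.4 t 12.0
```

Request:
{"fn": "arm_command", "kwargs": {"targets": [[4,-45,0,0,0,0],[4,-45,0,0,0,0],[4,-45,0,0,0,0],[4,-45,0,0,0,0],[4,-45,0,0,0,0],[4,-45,0,0,0,0],[5,-45,0,0,0,0],[5,-45,0,0,0,0]]}}

```text
clock: 12.8
position: [0.5967, 0.2035, 0.2246]
tool_rot: [3.14, -0.014, 0.025]
force: [1.1, -0.8, -0.6]
grip_width: 0.0385
```

Request:
{"fn": "arm_command", "kwargs": {"targets": [[5,-45,0,0,0,0],[5,-45,0,0,0,0],[3,-30,0,0,0,0],[0,-10,0,0,0,0],[0,0,0,0,0,0]]}}

```text
clock: 13.3
position: [0.6036, 0.3468, 0.2279]
tool_rot: [-3.139, -0.014, 0.033]
force: [-0.6, -1.0, 0.3]
grip_width: 0.0384
```

Run:
```python
from h import *
todo(606,329,82,1.7)
f=grab('scene');w=cloud(f)
for b in((.57,.645,.29,.37),):
    q=w[(w[...,2]>.078)&(w[...,2]<.094)&(w[...,0]>b[0])&(w[...,0]<b[1])&(w[...,1]>b[2])&(w[...,1]<b[3])]
    print(len(q),rnd(cv2.minAreaRect((q[:,:2]*1000).astype(np.float32))),q[:,2].mean())
```

```text
shift [ -0.  18. 146.] turn [-0.2 -0.8  0.2] pos [603.6 346.8 227.9] F [-0.6 -1.   0.3] w 38.4 t 13.3
72 [607.6, 326.7, 15.9, 53.0, 0.8] 0.08763318661077958
```

Request:
{"fn": "arm_command", "kwargs": {"targets": [[2,16,20,-0.2,-0.8,0],[0,3,30,0,0,0],[0,2,30,0,0,0],[0,2,30,0,0,0],[0,2,20,0,0,0],[0,0,10,0,0,0],[0,0,0,0,0,0]]}}

```text
clock: 14.05
position: [0.6117, 0.3017, 0.0831]
tool_rot: [3.134, -0.001, 0.017]
force: [0.1, 0.2, 0.4]
grip_width: 0.0389
```

Request:
{"fn": "arm_command", "kwargs": {"targets": [[-5,-10,0,0,0,0],[0,-10,0,0,0,0],[0,-8,0,0,0,0],[0,0,0,0,0,0]]}}

```text
clock: 14.45
position: [0.6071, 0.3322, 0.0865]
tool_rot: [3.136, -0.005, 0.016]
force: [0.2, -0.1, -0.2]
grip_width: 0.0385
```

Request:
{"fn": "arm_command", "kwargs": {"targets": [[0,0,4,0,0,0],[0,0,0,0,0,0],[0,0,0,0,0,0],[0,0,0,0,0,0],[0,0,0,0,0,0]], "grip": 0}}

```text
clock: 14.95
position: [0.6071, 0.3324, 0.0824]
tool_rot: [3.136, -0.005, 0.017]
force: [0.4, 0.5, -0.9]
grip_width: 0.0113
```

Request:
{"fn": "arm_command", "kwargs": {"targets": [[0,0,-15,0,0,0],[0,0,-40,0,0,0],[0,0,-45,0,0,0],[0,0,-40,0,0,0],[0,20,0,0,0,0],[4,45,0,0,0,0],[4,45,0,0,0,0],[4,45,0,0,0,0]]}}

```text
clock: 15.75
position: [0.619, 0.1815, 0.2369]
tool_rot: [3.141, -0.008, 0.028]
force: [1.4, -0.8, -1.9]
grip_width: 0.0111
```

Request:
{"fn": "arm_command", "kwargs": {"targets": [[2,45,0,0,0,0],[2,45,0,0,0,0],[2,45,0,0,0,0],[2,45,0,0,0,0],[2,45,0,0,0,0],[2,45,0,0,0,-2],[2,45,0,0,0,-2],[2,45,0,0,0,-2]]}}

```text
clock: 16.55
position: [0.6484, -0.1931, 0.2486]
tool_rot: [3.138, -0.015, 0.136]
force: [0.9, 0.4, -2.6]
grip_width: 0.0112
```

Request:
{"fn": "arm_command", "kwargs": {"targets": [[2,45,0,0,0,0],[2,35,0,0,0,0],[0,10,0,0,0,0],[0,0,0,0,0,0]]}}

```text
clock: 16.95
position: [0.6627, -0.2939, 0.2529]
tool_rot: [3.135, -0.016, 0.128]
force: [-0.1, 0.8, -2.8]
grip_width: 0.0111
```

Run:
```python
from h import *
todo(649,-287,76,8)
```

```text
shift [-16. -10. 177.] turn [ 0.4 -0.9 -0.7] pos [ 662.7 -293.9  252.9] F [-0.1  0.8 -2.8] w 11.1 t 16.95
```

Request:
{"fn": "arm_command", "kwargs": {"targets": [[-14,-8,20,0.4,-0.9,-0.7],[0,0,35,0,0,0],[0,0,35,0,0,0],[0,0,35,0,0,0],[0,0,25,0,0,0],[0,0,0,0,0,0]]}}

```text
clock: 17.55
position: [0.6493, -0.2779, 0.1043]
tool_rot: [-3.14, -0.006, 0.148]
force: [0.5, -0.3, -1.4]
grip_width: 0.0113
```

Run:
```python
from h import *
todo(649,-287,76,8)
```

```text
shift [-2.  9. 28.] turn [-0.1 -0.3  0.5] pos [ 649.3 -277.9  104.3] F [ 0.5 -0.3 -1.4] w 11.3 t 17.55
```

Request:
{"fn": "arm_command", "kwargs": {"targets": [[0,6,12,0,0,0],[0,0,8,0,0,0],[0,0,5,0,0,0],[0,0,3,0,0,0],[0,0,0,0,0,0]]}}

```text
clock: 18.05
position: [0.6529, -0.2825, 0.0798]
tool_rot: [3.141, -0.011, 0.15]
force: [-0.8, -0.2, -2.2]
grip_width: 0.0113
```

Request:
{"fn": "arm_command", "kwargs": {"targets": [[0,0,2,0,0,0],[0,0,2,0,0,0]]}}

```text
clock: 18.25
position: [0.6535, -0.2826, 0.0767]
tool_rot: [3.141, -0.012, 0.15]
force: [0.3, 1.8, 2.2]
grip_width: 0.011
```

Request:
{"fn": "arm_command", "kwargs": {"targets": [[0,0,0,0,0,0],[0,0,0,0,0,0],[0,0,-10,0,0,0],[0,0,-40,0,0,0],[0,0,-45,0,0,0],[-10,0,-40,0,0,4],[-40,0,0,0,0,4],[-40,0,0,0,0,4]], "grip": 45}}

```text
clock: 19.05
position: [0.5639, -0.2856, 0.2194]
tool_rot: [-3.139, -0.017, -0.062]
force: [0.9, -0.4, -0.5]
grip_width: 0.0383
```

```bash
cat >> h.py <<'E'
def allp():
    for n in('top','scene'):
        f=grab(n,n+'L.png')
        for o in packs(f,box=(.35,.75,-.45,.42)):
            if o[4] is not None and 250<o[1]<1500: print(n,o[0],o[1],o[2],'top',rnd(o[3]),'rib',rnd(o[4]),round(float(o[6]),3))
E
python3 - <<'E'
from h import *
allp()
todo(420,-286,215,-8.2)
E
```

```text
top [444. 196.] 435 [190. 185. 181.] top [658.5, -306.5, 41.5, 96.7, 8.7] rib [654.9, -283.6, 12.7, 51.3, 8.3] 0.082
top [369. 208.] 492 [203. 200. 199.] top [618.2, -85.3, 99.1, 41.4, 69.3] rib [626.3, -61.5, 49.3, 13.6, 70.7] 0.079
top [444. 219.] 382 [168. 163. 156.] top [590.4, -303.1, 40.3, 81.7, 8.4] rib [588.2, -287.9, 12.6, 49.6, 8.4] 0.082
top [276. 259.] 466 [200. 193. 193.] top None rib [464.1, 171.1, 22.5, 219.7, 4.7] 0.078
top [374. 268.] 509 [214. 211. 211.] top [448.0, -99.6, 99.4, 40.4, 79.1] rib [452.5, -75.1, 50.4, 12.2, 78.6] 0.079
top [448. 280.] 514 [158. 153. 147.] top [416.1, -309.2, 100.9, 40.3, 81.6] rib [419.6, -285.6, 51.3, 12.0, 81.6] 0.079
scene [334. 232.] 489 [138. 131. 130.] top [464.2, 260.4, 18.1, 10.5, 40.9] rib [468.4, 166.7, 26.3, 221.2, 5.2] 0.077
scene [270. 286.] 424 [160. 156. 151.] top [452.2, -92.7, 83.2, 44.9, 77.3] rib [453.9, -78.4, 51.2, 17.8, 80.2] 0.078
scene [320. 316.] 688 [190. 186. 181.] top [622.1, -89.1, 101.9, 45.2, 65.1] rib [628.4, -65.1, 49.9, 19.0, 65.5] 0.078
scene [194. 332.] 749 [144. 139. 134.] top [417.7, -312.5, 101.1, 44.6, 82.6] rib [420.8, -287.4, 50.9, 17.8, 81.9] 0.078
scene [247. 370.] 869 [172. 167. 161.] top [593.6, -315.8, 42.8, 102.6, 7.3] rib [589.6, -290.5, 14.0, 54.9, 10.0] 0.082
scene [270. 384.] 903 [193. 189. 184.] top [660.2, -312.0, 41.8, 104.7, 8.1] rib [656.6, -286.8, 14.7, 51.6, 9.0] 0.082
shift [-141.    8.    3.] turn [-0.1 -0.8  4.5] pos [ 561.  -286.8  219.8] F [1.7 0.  0.9] w 38.2 t 19.15
```

Request:
{"fn": "arm_command", "kwargs": {"targets": [[-40,2,0,0,-0.8,2.2],[-40,2,0,0,0,2.2],[-40,2,0,0,0,0],[-20,2,0,0,0,0],[0,0,20,0,0,0],[0,0,30,0,0,0],[0,0,30,0,0,0],[0,0,0,0,0,0]]}}

```text
clock: 19.95
position: [0.4188, -0.2805, 0.1443]
tool_rot: [3.137, -0.01, -0.142]
force: [-0.8, -0.3, 0.2]
grip_width: 0.0385
```

Run:
```python
from h import *
todo(420,-286,72,-8.2)
```

```text
shift [ 1.  5. 72.] turn [ 0.3 -0.6  0.1] pos [ 418.8 -280.5  144.3] F [-0.8 -0.3  0.2] w 38.5 t 19.95
```

Request:
{"fn": "arm_command", "kwargs": {"targets": [[1,2,25,0.3,-0.6,0],[0,0,25,0,0,0],[0,0,15,0,0,0],[0,0,6,0,0,0],[0,0,0,0,0,0]]}}

```text
clock: 20.45
position: [0.4243, -0.2845, 0.0776]
tool_rot: [3.139, -0.006, -0.14]
force: [1.3, -0.2, -0.4]
grip_width: 0.0384
```

Request:
{"fn": "arm_command", "kwargs": {"targets": [[0,0,0,0,0,0],[0,0,0,0,0,0],[0,0,0,0,0,0],[0,0,0,0,0,0],[0,0,0,0,0,0]], "grip": 0}}

```text
clock: 20.95
position: [0.4253, -0.2853, 0.0808]
tool_rot: [3.137, -0.009, -0.141]
force: [-0.8, 1.0, -1.9]
grip_width: 0.0108
```

Request:
{"fn": "arm_command", "kwargs": {"targets": [[0,0,0,0,0,0],[0,0,0,0,0,0],[-3,0,5,0,0,0],[0,0,4,0,0,0],[0,0,0,0,0,0]], "grip": 35}}

```text
clock: 21.45
position: [0.4222, -0.2851, 0.0712]
tool_rot: [3.136, -0.009, -0.141]
force: [-0.4, 0.0, 0.2]
grip_width: 0.0302
```

Run:
```python
from h import *
todo(421,-286,72,-8.2)
```

```text
shift [-1.  1. -1.] turn [ 0.3 -0.5  0.1] pos [ 422.2 -285.1   71.2] F [-0.4  0.   0.2] w 30.2 t 21.45
```

Request:
{"fn": "arm_command", "kwargs": {"targets": [[0,0,0,0,0,0],[0,0,0,0,0,0],[0,0,0,0,0,0],[0,0,0,0,0,0],[0,0,-20,0.3,-0.5,0],[0,0,-45,0,0,-5],[0,0,-45,0,0,-5],[0,0,-45,0,0,0]], "grip": 0}}

```text
clock: 22.25
position: [0.4195, -0.2827, 0.2255]
tool_rot: [-3.133, 0.01, 0.043]
force: [0.5, -0.3, -2.2]
grip_width: 0.011
```

Run:
```python
from h import *
todo(501.5,326,240,1.7)
```

```text
shift [ 108. -605.  -11.] turn [-0.5  0.6  0.8] pos [ 419.5 -282.7  225.5] F [ 0.5 -0.3 -2.2] w 11.0 t 22.25
```

Request:
{"fn": "arm_command", "kwargs": {"targets": [[8,-30,-10,-0.5,0.6,0.8],[8,-45,-5,0,0,0],[8,-45,0,0,0,0],[8,-45,0,0,0,0],[8,-45,0,0,0,0],[8,-45,0,0,0,0],[8,-45,0,0,0,0],[8,-45,0,0,0,0]]}}

```text
clock: 23.05
position: [0.4768, 0.0682, 0.2465]
tool_rot: [3.132, -0.011, 0.015]
force: [1.5, -1.1, -2.6]
grip_width: 0.0113
```

Run:
```python
from h import *
todo(501.5,326,240,1.7)
```

```text
shift [  28. -257.    4.] turn [ 0.6 -0.6 -0.9] pos [476.8  68.2 246.5] F [ 1.5 -1.1 -2.6] w 11.3 t 23.05
```

Request:
{"fn": "arm_command", "kwargs": {"targets": [[5,-45,0,0.6,-0.6,-0.9],[5,-45,0,0,0,0],[5,-45,0,0,0,0],[5,-45,0,0,0,0],[4,-40,0,0,0,0],[2,-20,0,0,0,0],[0,0,0,0,0,0]]}}

```text
clock: 23.75
position: [0.4934, 0.325, 0.2457]
tool_rot: [-3.139, 0.001, 0.037]
force: [-0.1, -1.5, -2.0]
grip_width: 0.0108
```

Run:
```python
from h import *
todo(501.5,326,150,1.7)
f=grab('scene');w=cloud(f);z=bot.observe()['position'][2]
q=w[(w[...,2]>z-.004)&(w[...,2]<z+.012)&(w[...,0]>.44)&(w[...,0]<.56)&(w[...,1]>.25)&(w[...,1]<.4)]
print(len(q),rnd(cv2.minAreaRect((q[:,:2]*1000).astype(np.float32))))
t=w[(w[...,2]>z-.03)&(w[...,2]<z-.016)&(w[...,0]>.44)&(w[...,0]<.56)&(w[...,1]>.2)&(w[...,1]<.4)]
print(len(t),rnd(cv2.minAreaRect((t[:,:2]*1000).astype(np.float32))),np.median(t[:,2]))
```

```text
shift [ 8. -0. 96.] turn [-0.1  0.   0.4] pos [493.4 325.  245.7] F [-0.1 -1.5 -2. ] w 10.8 t 23.75
110 [500.7, 318.4, 39.0, 41.7, 34.5]
303 [496.8, 294.4, 43.6, 101.8, 2.3] 0.22391882084907752
```

Request:
{"fn": "arm_command", "kwargs": {"targets": [[8,-2,10,0,0,0.4],[0,0,25,0,0,0],[0,0,30,0,0,0],[0,0,30,0,0,0],[0,0,10,0,0,0],[0,0,0,0,0,0]]}}

```text
clock: 24.4
position: [0.5061, 0.3185, 0.1351]
tool_rot: [3.14, -0.001, 0.019]
force: [0.3, 0.5, -2.2]
grip_width: 0.0109
```

Run:
```python
from h import *
todo(501.5,327,83,1.7)
```

```text
shift [-5. -9. 52.] turn [ 0.1 -0.1 -0.6] pos [506.1 318.5 135.1] F [ 0.3  0.5 -2.2] w 10.9 t 24.4
```

Request:
{"fn": "arm_command", "kwargs": {"targets": [[-5,-7,5,0,0,-0.6],[0,0,12,0,0,0],[0,0,12,0,0,0],[0,0,10,0,0,0],[0,0,5,0,0,0],[0,0,2,0,0,0],[0,0,0,0,0,0]]}}

```text
clock: 25.1
position: [0.5025, 0.3261, 0.0882]
tool_rot: [3.141, -0.005, 0.029]
force: [-0.2, 0.2, -1.7]
grip_width: 0.0109
```

Run:
```python
from h import *
todo(501.5,327,81,1.7)
```

```text
shift [-1. -1.  7.] turn [ 0.  -0.3 -0.1] pos [502.5 326.1  88.2] F [-0.2  0.2 -1.7] w 10.9 t 25.1
```

Good position; seat gently.

Request:
{"fn": "arm_command", "kwargs": {"targets": [[0,0,3,0,0,0],[0,0,3,0,0,0],[0,0,2,0,0,0],[0,0,2,0,0,0]]}}

```text
clock: 25.5
position: [0.5039, 0.3267, 0.0802]
tool_rot: [-3.141, -0.008, 0.028]
force: [-13.1, -13.9, 62.6]
grip_width: 0.011
```

Request:
{"fn": "arm_command", "kwargs": {"targets": [[0,0,-1,0,0,0]]}}

```text
clock: 25.6
position: [0.5042, 0.3268, 0.0818]
tool_rot: [-3.141, -0.009, 0.028]
force: [-0.6, -0.2, -1.6]
grip_width: 0.0108
```

Request:
{"fn": "arm_command", "kwargs": {"targets": [[0,0,0,0,0,0],[0,0,0,0,0,0],[0,0,-8,0,0,0],[0,0,-35,0,0,0],[0,0,-45,0,0,0],[0,0,-45,0,0,0],[0,20,-20,0,0,2],[0,45,0,0,0,2]], "grip": 35}}

```text
clock: 26.4
position: [0.501, 0.2662, 0.2424]
tool_rot: [-3.136, -0.007, -0.035]
force: [0.2, -0.6, 0.1]
grip_width: 0.0302
```

Run:
```python
from h import *
todo(453,-76,215,-10.5)
g=grab('scene','sL2.png');w=cloud(g)
q=w[(w[...,2]>.052)&(w[...,2]<.068)&(w[...,0]>.44)&(w[...,0]<.56)&(w[...,1]>.2)&(w[...,1]<.4)]
print(len(q),rnd(cv2.minAreaRect((q[:,:2]*1000).astype(np.float32))),np.median(q[:,2]))
```

```text
shift [-36. 344.  25.] turn [-0.3 -0.4  8.5] pos [501.  266.2 242.4] F [ 0.2 -0.6  0.1] w 30.2 t 26.4
315 [494.8, 279.1, 71.3, 144.5, 0.5] 0.05978423138261428
```

Request:
{"fn": "arm_command", "kwargs": {"targets": [[-4,45,0,0,0,2],[-4,45,0,0,0,2],[-4,45,0,0,0,2],[-4,45,0,0,0,2],[-4,45,5,0,0,0],[-4,45,5,0,0,0],[-4,30,5,0,0,0],[0,0,0,0,0,0]]}}

```text
clock: 27.25
position: [0.4296, -0.0473, 0.2281]
tool_rot: [3.141, -0.01, -0.194]
force: [0.5, 0.2, 0.8]
grip_width: 0.0301
```

Run:
```python
from h import *
todo(453,-76,72,-10.5)
allp()
```

```text
shift [ 27.  24. 156.] turn [ 0.  -0.6 -0.6] pos [429.6 -47.3 228.1] F [0.5 0.2 0.8] w 30.1 t 27.25
top [446. 196.] 507 [199. 196. 193.] top [658.2, -308.4, 41.1, 101.8, 8.4] rib [654.9, -283.9, 13.9, 52.6, 7.0] 0.082
top [369. 208.] 489 [204. 201. 200.] top [618.1, -85.4, 99.9, 41.3, 69.9] rib [626.7, -62.0, 49.0, 13.1, 69.7] 0.079
top [448. 219.] 509 [205. 202. 199.] top [591.4, -312.3, 40.7, 100.1, 7.8] rib [588.0, -288.3, 12.8, 51.8, 6.9] 0.083
top [233. 244.] 498 [216. 213. 213.] top [506.0, 299.9, 39.9, 98.3, 1.1] rib [504.7, 315.5, 11.0, 70.5, 1.1] 0.084
top [276. 259.] 469 [200. 193. 193.] top None rib [464.3, 170.8, 22.2, 219.7, 4.9] 0.078
scene [371. 221.] 451 [183. 179. 173.] top [510.2, 297.0, 42.6, 105.6, 0.1] rib [513.2, 298.9, 22.4, 111.2, 12.8] 0.076
scene [334. 232.] 489 [137. 130. 130.] top [465.0, 262.5, 20.1, 8.3, 65.0] rib [469.9, 169.4, 26.7, 226.8, 5.5] 0.077
scene [265. 288.] 613 [169. 164. 158.] top [449.9, -101.7, 103.9, 45.7, 78.6] rib [453.2, -78.4, 51.7, 16.6, 79.0] 0.077
scene [320. 316.] 692 [189. 185. 180.] top [620.4, -88.4, 101.2, 43.7, 71.1] rib [628.7, -64.7, 50.9, 17.0, 72.0] 0.078
scene [247. 370.] 870 [191. 187. 182.] top [593.4, -315.4, 42.4, 101.6, 8.8] rib [589.1, -289.6, 15.8, 53.6, 9.1] 0.081
scene [271. 384.] 894 [194. 190. 186.] top [660.6, -311.2, 42.7, 102.3, 6.9] rib [656.3, -286.3, 14.0, 52.5, 8.3] 0.082
```

Request:
{"fn": "arm_command", "kwargs": {"targets": [[24,22,10,0,-0.6,-0.6],[2,0,25,0,0,0],[0,0,30,0,0,0],[0,0,25,0,0,0],[0,0,0,0,0,0]]}}

```text
clock: 27.85
position: [0.4578, -0.0653, 0.1387]
tool_rot: [-3.138, -0.007, -0.172]
force: [-0.4, 0.3, 0.0]
grip_width: 0.0299
```

Run:
```python
from h import *
todo(453,-76,72,-10.5)
```

```text
shift [-3. 12. 67.] turn [-0.2 -0.4  0.7] pos [457.8 -65.3 138.7] F [-0.4  0.3  0. ] w 29.9 t 27.85
```

Request:
{"fn": "arm_command", "kwargs": {"targets": [[-3,10,5,0,-0.4,0.7],[0,0,20,0,0,0],[0,0,20,0,0,0],[0,0,15,0,0,0],[0,0,5,0,0,0],[0,0,0,0,0,0]]}}

```text
clock: 28.45
position: [0.4567, -0.0749, 0.0774]
tool_rot: [-3.138, -0.006, -0.184]
force: [0.2, -0.0, 0.4]
grip_width: 0.0301
```

Run:
```python
from h import *
todo(453,-76,72,-10.5)
```

```text
shift [-3.  2.  5.] turn [-0.2 -0.3 -0.1] pos [456.7 -74.9  77.4] F [ 0.2 -0.   0.4] w 30.1 t 28.45
```

Request:
{"fn": "arm_command", "kwargs": {"targets": [[-3,1,5,0,0,0],[0,0,0,0,0,0]]}}

```text
clock: 28.65
position: [0.4541, -0.0757, 0.0737]
tool_rot: [-3.138, -0.008, -0.185]
force: [-0.2, 0.3, 1.3]
grip_width: 0.0301
```

Request:
{"fn": "arm_command", "kwargs": {"targets": [[0,0,0,0,0,0],[0,0,0,0,0,0],[0,0,0,0,0,0],[0,0,0,0,0,0],[0,0,-20,0,0,0],[0,0,-45,0,0,-6],[0,0,-45,0,0,-6],[0,0,-45,0,0,0]], "grip": 0}}

```text
clock: 29.45
position: [0.45, -0.0749, 0.2299]
tool_rot: [-3.137, 0.001, 0.035]
force: [0.9, -0.7, -2.1]
grip_width: 0.0109
```

Run:
```python
from h import *
todo(553.6,327.3,240,1.7)
```

```text
shift [ 118. -398.   -8.] turn [-0.3  0.1  0.3] pos [450.  -74.9 229.9] F [ 0.9 -0.7 -2.1] w 10.9 t 29.45
```

Request:
{"fn": "arm_command", "kwargs": {"targets": [[13,-30,-8,0,0,0],[13,-45,-4,0,0,0],[13,-45,0,0,0,0],[13,-45,0,0,0,0],[13,-45,0,0,0,0],[13,-45,0,0,0,0],[13,-45,0,0,0,0],[13,-45,0,0,0,0]]}}

```text
clock: 30.25
position: [0.5487, 0.2762, 0.2491]
tool_rot: [3.139, -0.007, 0.018]
force: [1.4, -0.5, -2.1]
grip_width: 0.0108
```

Run:
```python
from h import *
todo(554.5,327.3,210,1.7)
```

```text
shift [  6. -51.  39.] turn [ 0.1 -0.4 -0.7] pos [548.7 276.2 249.1] F [ 1.4 -0.5 -2.1] w 10.8 t 30.25
```

Request:
{"fn": "arm_command", "kwargs": {"targets": [[4,-30,0,0,-0.4,-0.7],[2,-15,0,0,0,0],[0,0,20,0,0,0],[0,0,30,0,0,0],[0,0,30,0,0,0],[0,0,20,0,0,0],[0,0,0,0,0,0]]}}

```text
clock: 30.95
position: [0.5507, 0.3324, 0.1437]
tool_rot: [-3.141, 0.004, 0.04]
force: [-0.8, -0.6, -2.7]
grip_width: 0.0105
```

Run:
```python
from h import *
todo(554.5,327.3,84,1.7)
```

```text
shift [ 4.  5. 60.] turn [-0.   0.2  0.6] pos [550.7 332.4 143.7] F [-0.8 -0.6 -2.7] w 10.5 t 30.95
```

Request:
{"fn": "arm_command", "kwargs": {"targets": [[4,4,10,0,0,0.6],[0,0,15,0,0,0],[0,0,12,0,0,0],[0,0,10,0,0,0],[0,0,4,0,0,0],[0,0,0,0,0,0]]}}

```text
clock: 31.55
position: [0.5561, 0.3285, 0.0908]
tool_rot: [-3.14, 0.002, 0.028]
force: [-0.6, -0.3, -2.0]
grip_width: 0.0105
```

Run:
```python
from h import *
todo(554.5,327.3,84,1.7)
```

```text
shift [-2.  1.  7.] turn [-0.1  0.1 -0.1] pos [556.1 328.5  90.8] F [-0.6 -0.3 -2. ] w 10.5 t 31.55
```

Request:
{"fn": "arm_command", "kwargs": {"targets": [[-1,0,3,0,0,0],[0,0,2,0,0,0],[0,0,0,0,0,0]]}}

```text
clock: 31.85
position: [0.5554, 0.3289, 0.0864]
tool_rot: [-3.139, 0.001, 0.028]
force: [0.5, 0.0, -3.0]
grip_width: 0.0108
```

Request:
{"fn": "arm_command", "kwargs": {"targets": [[0,0,2,0,0,0]]}}

```text
clock: 31.95
position: [0.5555, 0.3291, 0.0847]
tool_rot: [-3.139, 0.0, 0.028]
force: [-0.5, 0.4, -1.9]
grip_width: 0.0108
```

Request:
{"fn": "arm_command", "kwargs": {"targets": [[0,0,0,0,0,0],[0,0,0,0,0,0],[0,0,-8,0,0,0],[0,0,-35,0,0,0],[0,0,-45,0,0,0],[0,0,-45,0,0,0],[0,20,-20,0,0,3],[0,45,0,0,0,3]], "grip": 35}}

```text
clock: 32.75
position: [0.5531, 0.2687, 0.2468]
tool_rot: [-3.134, 0.001, -0.07]
force: [1.1, -0.5, -0.6]
grip_width: 0.03
```

Run:
```python
from h import *
todo(627.5,-62.5,215,-20.3)
```

```text
shift [ 97. 325.  29.] turn [-0.4  0.1 16.3] pos [553.1 268.7 246.8] F [ 1.1 -0.5 -0.6] w 30.0 t 32.75
```

Request:
{"fn": "arm_command", "kwargs": {"targets": [[13,43,0,0,0,4],[16,42,0,0,0,4],[19,41,0,0,0,4],[21,40,0,0,0,4],[24,38,5,0,0,0],[24,38,5,0,0,0],[18,28,5,0,0,0],[0,0,0,0,0,0]]}}

```text
clock: 33.55
position: [0.6184, -0.0445, 0.2381]
tool_rot: [-3.132, -0.007, -0.367]
force: [0.5, 0.2, -0.4]
grip_width: 0.03
```

Run:
```python
from h import *
todo(627.5,-62.5,72,-20.3)
allp()
```

```text
shift [ 14.  15. 166.] turn [-0.5 -0.4 -0.7] pos [618.4 -44.5 238.1] F [ 0.5  0.2 -0.4] w 30.0 t 33.55
top [233. 227.] 490 [211. 207. 206.] top [555.0, 304.1, 38.6, 101.7, 1.4] rib [554.4, 327.6, 11.4, 47.6, 0.9] 0.085
top [234. 244.] 481 [219. 216. 215.] top [505.8, 299.7, 39.7, 98.0, 1.1] rib [508.7, 311.7, 69.1, 33.9, 78.8] 0.081
top [278. 258.] 446 [204. 196. 196.] top None rib [464.7, 165.9, 22.1, 209.5, 5.0] 0.078
scene [379. 225.] 897 [187. 182. 176.] top [533.1, 299.9, 94.2, 107.8, 1.5] rib [535.1, 300.8, 70.4, 103.1, 3.5] 0.076
scene [320. 316.] 684 [168. 162. 156.] top [620.0, -88.3, 100.9, 43.7, 68.2] rib [629.1, -65.3, 51.8, 16.4, 65.4] 0.078
scene [247. 370.] 872 [190. 186. 181.] top [593.0, -316.2, 43.5, 102.8, 7.2] rib [589.7, -291.6, 16.5, 53.0, 9.4] 0.082
scene [271. 384.] 907 [193. 189. 185.] top [660.6, -311.9, 42.2, 101.3, 8.8] rib [656.3, -286.9, 14.6, 52.2, 8.8] 0.082
```

Request:
{"fn": "arm_command", "kwargs": {"targets": [[12,12,10,-0.5,-0.4,-0.7],[2,0,25,0,0,0],[0,0,30,0,0,0],[0,0,30,0,0,0],[0,0,0,0,0,0]]}}

```text
clock: 34.15
position: [0.6292, -0.0501, 0.1435]
tool_rot: [-3.137, -0.003, -0.34]
force: [-1.0, -0.3, 0.2]
grip_width: 0.0303
```

Run:
```python
from h import *
todo(627.5,-62.5,72,-20.3)
```

```text
shift [ 2. 13. 71.] turn [-0.3 -0.2  0.8] pos [629.2 -50.1 143.5] F [-1.  -0.3  0.2] w 30.3 t 34.15
```

Request:
{"fn": "arm_command", "kwargs": {"targets": [[1,11,5,-0.3,-0.2,0.8],[0,0,20,0,0,0],[0,0,20,0,0,0],[0,0,15,0,0,0],[0,0,8,0,0,0],[0,0,0,0,0,0]]}}

```text
clock: 34.75
position: [0.6298, -0.0621, 0.0798]
tool_rot: [3.141, -0.007, -0.354]
force: [0.0, -0.6, 0.5]
grip_width: 0.0298
```

Run:
```python
from h import *
todo(627.5,-62.5,72,-20.3)
```

```text
shift [-2.  1.  8.] turn [ 0.  -0.4 -0. ] pos [629.8 -62.1  79.8] F [ 0.  -0.6  0.5] w 29.8 t 34.75
```

Request:
{"fn": "arm_command", "kwargs": {"targets": [[-2,0,4,0,0,0],[0,0,4,0,0,0],[0,0,0,0,0,0]]}}

```text
clock: 35.05
position: [0.6287, -0.0615, 0.0731]
tool_rot: [3.141, -0.009, -0.355]
force: [-0.6, -0.4, -0.0]
grip_width: 0.03
```

Request:
{"fn": "arm_command", "kwargs": {"targets": [[0,0,0,0,0,0],[0,0,0,0,0,0],[0,0,0,0,0,0],[0,0,0,0,0,0],[0,0,-20,0,0,0],[0,0,-45,0,0,-8],[0,0,-45,0,0,-8],[0,0,-45,0,0,-6]], "grip": 0}}

```text
clock: 35.85
position: [0.6244, -0.0607, 0.2273]
tool_rot: [3.139, 0.003, 0.042]
force: [0.5, 0.2, -2.5]
grip_width: 0.0112
```

Run:
```python
from h import *
todo(605,331,240,1.7)
```

```text
shift [  -3. -392.  -14.] turn [0.2 0.2 0.7] pos [624.4 -60.7 227.3] F [ 0.5  0.2 -2.5] w 11.2 t 35.85
```

Request:
{"fn": "arm_command", "kwargs": {"targets": [[0,-30,-12,0,0,0.7],[0,-45,-6,0,0,0],[0,-45,0,0,0,0],[0,-45,0,0,0,0],[0,-45,0,0,0,0],[0,-45,0,0,0,0],[0,-45,0,0,0,0],[0,-45,0,0,0,0]]}}

```text
clock: 36.65
position: [0.6171, 0.287, 0.2518]
tool_rot: [3.134, -0.008, 0.02]
force: [0.9, -0.4, -0.7]
grip_width: 0.0109
```

Run:
```python
from h import *
todo(605,331,220,1.7)
```

```text
shift [-11. -44.  31.] turn [ 0.4 -0.5 -0.5] pos [617.1 287.  251.8] F [ 0.9 -0.4 -0.7] w 10.9 t 36.65
```

Request:
{"fn": "arm_command", "kwargs": {"targets": [[-6,-28,0,0.4,-0.5,-0.5],[-3,-14,0,0,0,0],[0,0,0,0,0,0],[0,0,20,0,0,0],[0,0,25,0,0,0],[0,0,25,0,0,0],[0,0,20,0,0,0],[0,0,0,0,0,0]]}}

```text
clock: 37.45
position: [0.6068, 0.33, 0.1588]
tool_rot: [3.14, -0.001, 0.03]
force: [-0.3, 0.5, -1.6]
grip_width: 0.0111
```

Run:
```python
from h import *
todo(606,331,86,1.7)
```

```text
shift [-1. -1. 73.] turn [ 0.1 -0.1  0. ] pos [606.8 330.  158.8] F [-0.3  0.5 -1.6] w 11.1 t 37.45
```

Request:
{"fn": "arm_command", "kwargs": {"targets": [[0,0,15,0,0,0],[0,0,15,0,0,0],[0,0,15,0,0,0],[0,0,12,0,0,0],[0,0,6,0,0,0],[0,0,0,0,0,0]]}}

```text
clock: 38.05
position: [0.6089, 0.3275, 0.0927]
tool_rot: [3.14, -0.004, 0.027]
force: [-0.8, -0.1, -1.6]
grip_width: 0.0109
```

Run:
```python
from h import *
todo(606,331,84,1.7)
```

```text
shift [-3. -4.  9.] turn [ 0.1 -0.2 -0.2] pos [608.9 327.5  92.7] F [-0.8 -0.1 -1.6] w 10.9 t 38.05
```

Request:
{"fn": "arm_command", "kwargs": {"targets": [[-3,-2,3,0,0,0],[0,0,3,0,0,0],[0,0,1,0,0,0],[0,0,1,0,0,0]]}}

```text
clock: 38.45
position: [0.606, 0.3305, 0.0855]
tool_rot: [3.141, -0.005, 0.027]
force: [0.7, 0.1, -1.4]
grip_width: 0.0108
```

Request:
{"fn": "arm_command", "kwargs": {"targets": [[0,0,1,0,0,0]]}}

```text
clock: 38.55
position: [0.6061, 0.3305, 0.0846]
tool_rot: [3.141, -0.005, 0.027]
force: [0.3, -0.0, -1.6]
grip_width: 0.0112
```

Request:
{"fn": "arm_command", "kwargs": {"targets": [[0,0,0,0,0,0],[0,0,0,0,0,0],[0,0,-8,0,0,0],[0,0,-35,0,0,0],[0,0,-45,0,0,0],[-10,0,-45,0,0,0],[-30,30,-10,0,0,0],[-30,38,0,0,0,0]], "grip": 35}}

```text
clock: 39.35
position: [0.5363, 0.2641, 0.2352]
tool_rot: [-3.138, -0.007, 0.031]
force: [1.3, -0.3, -0.8]
grip_width: 0.0303
```

Request:
{"fn": "arm_command", "kwargs": {"targets": [[-30,40,0,0,0,0],[-30,40,0,0,0,0],[-25,40,0,0,0,0],[-10,30,0,0,0,0],[0,0,0,0,0,0]], "grip": 0}}

```text
clock: 39.85
position: [0.4397, 0.1029, 0.2375]
tool_rot: [3.14, -0.012, 0.028]
force: [0.8, 1.5, 1.0]
grip_width: -0.0002
```

Run:
```python
from h import *
todo(438,106,115,1.7)
f=grab('top');g=grab('scene')
for o in packs(f,box=(.35,.75,-.45,.42)):
    if o[4] is not None and 250<o[1]<2500: print(o[0],o[1],'top',rnd(o[3]),'rib',rnd(o[4]))
o=np.hstack([cv2.resize(f['color'][150:290,190:310,::-1],(400,467),interpolation=3),cv2.resize(g['color'][165:285,330:433,::-1],(400,467),interpolation=3)])
cv2.imwrite('pics/c5.png',o)
```

```text
shift [ -3.  -3. 122.] turn [ 0.1 -0.7 -0.1] pos [439.7 102.9 237.5] F [0.8 1.5 1. ] w -0.2 t 39.85
[446. 196.] 499 top [658.4, -308.7, 40.7, 103.0, 8.6] rib [654.7, -283.7, 12.6, 50.2, 8.9]
[234. 209.] 484 top [606.7, 304.6, 40.1, 99.9, 1.4] rib [605.4, 317.0, 23.5, 75.0, 12.8]
[448. 219.] 508 top [591.5, -312.7, 40.2, 101.3, 8.1] rib [588.1, -287.7, 12.4, 50.7, 8.3]
[233. 227.] 488 top [555.1, 303.7, 39.3, 100.8, 1.4] rib [552.4, 308.1, 89.3, 17.1, 83.5]
[233. 244.] 495 top [506.1, 299.9, 40.2, 98.1, 1.2] rib [501.2, 316.6, 65.3, 25.1, 71.0]
```

View pics/c5.png

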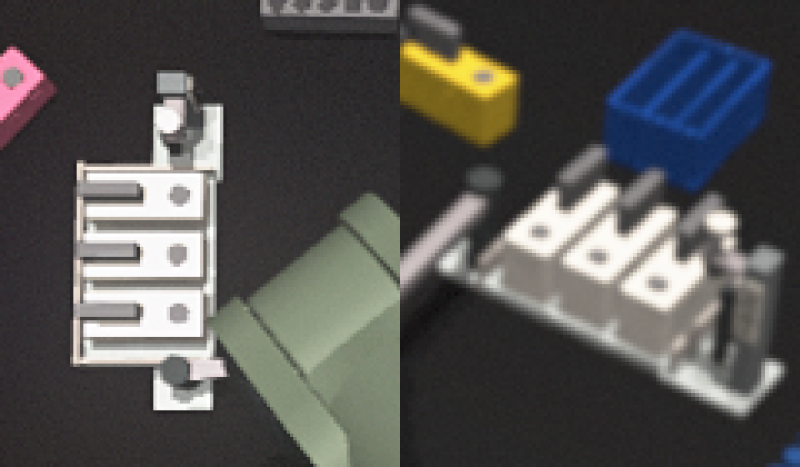

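All three stand in the bay side by side (left half, shoulders at (180,195), (180,254), (180,313)), ribs rearward. Now lower beside the peg and swing the bar shut.

Request:
{"fn": "arm_command", "kwargs": {"targets": [[-6,-3,25,0,-0.7,0],[0,0,35,0,0,0],[0,0,35,0,0,0],[0,0,22,0,0,0],[0,0,0,0,0,0]]}}

```text
clock: 40.45
position: [0.4388, 0.1165, 0.1191]
tool_rot: [-3.137, -0.007, 0.036]
force: [-0.9, 0.3, 1.2]
grip_width: -0.0002
```

Request:
{"fn": "arm_command", "kwargs": {"targets": [[12,11,3,0,0,0],[16,2,0,0,0,0],[16,-2,0,0,0,0],[17,-5,0,0,0,0],[16,-5,0,0,0,0],[15,-7,0,0,0,0],[15,-9,0,0,0,0],[13,-10,0,0,0,0]]}}

```text
clock: 41.25
position: [0.5668, 0.148, 0.1257]
tool_rot: [-3.135, -0.01, 0.038]
force: [-3.0, -1.3, -1.6]
grip_width: -0.0004
```

```bash
cat >> h.py <<'E'
def barang():
    w=cloud(grab('scene','b.png'));d=w-np.array([.4575,.264,0]);r=np.hypot(d[...,0],d[...,1])
    q=w[(w[...,2]>.072)&(w[...,2]<.081)&(r>.03)&(r<.212)&(w[...,1]<.286)]
    l=cv2.fitLine((q[:,:2]*1000).astype(np.float32),cv2.DIST_HUBER,0,.01,.01).ravel();a=np.degrees(np.arctan2(l[1],l[0]))
    print('bar',len(q),'angle',(a+90)%180-90,'q',np.radians(1.7-((a+90)%180-90)),'thru',l[2:])
E
python3 - <<'E'
from h import *
todo(617,250,115,1.7)
barang()
E
```

```text
shift [  54. -100.   12.] turn [-0.4 -0.5  0.5] pos [566.8 148.  125.7] F [-3.  -1.3 -1.6] w -0.4 t 41.25
bar 105 angle 64.75725 q -1.1005566 thru [611.98    181.31244]
```

Request:
{"fn": "arm_command", "kwargs": {"targets": [[13,-12,5,0,0,0],[13,-18,3,0,0,0],[10,-19,0,0,0,0],[7,-19,0,0,0,0],[4,-14,0,0,0,0],[0,0,0,0,0,0]]}}

```text
clock: 41.9
position: [0.6175, 0.2344, 0.1255]
tool_rot: [-3.132, -0.014, 0.036]
force: [-0.0, 0.1, 0.9]
grip_width: 0.0002
```

Request:
{"fn": "arm_command", "kwargs": {"targets": [[0,-5,4,0,0,0],[0,-5,3,0,0,0],[0,-4,0,0,0,0],[0,-3,0,0,0,0]]}}

```text
clock: 42.3
position: [0.6176, 0.2493, 0.119]
tool_rot: [-3.133, -0.015, 0.034]
force: [0.3, -2.9, 0.6]
grip_width: 0.0001
```

Request:
{"fn": "arm_command", "kwargs": {"targets": [[0,-3,0,0,0,0],[0,-3,0,0,0,0]]}}

```text
clock: 42.5
position: [0.6177, 0.2528, 0.1189]
tool_rot: [-3.138, -0.015, 0.032]
force: [-3.8, -22.9, 10.6]
grip_width: -0.0002
```

Request:
{"fn": "arm_command", "kwargs": {"targets": [[0,-2,0,0,0,0],[0,-1,0,0,0,0]]}}

```text
clock: 42.7
position: [0.6177, 0.2524, 0.1189]
tool_rot: [3.14, -0.013, 0.03]
force: [-0.8, -4.1, 3.2]
grip_width: 0.0003
```

Request:
{"fn": "arm_command", "kwargs": {"targets": [[0,15,0,0,-0.8,0],[0,10,-40,0,0,0],[0,0,-40,0,0,0],[0,0,0,0,0,0]]}}

```text
clock: 43.1
position: [0.6181, 0.2243, 0.2005]
tool_rot: [3.14, 0.006, 0.03]
force: [0.3, 1.1, 0.1]
grip_width: -0.0002
```

Run:
```python
from h import *
todo(654.4,271,175,1.7)
g=grab('scene');w=cloud(g)
def show(n,x0,x1,y0,y1,z0,z1):
    q=w[(w[...,0]>x0)&(w[...,0]<x1)&(w[...,1]>y0)&(w[...,1]<y1)&(w[...,2]>z0)&(w[...,2]<z1)]
    print(n,len(q),rnd(cv2.minAreaRect((q[:,:2]*1000).astype(np.float32))) if len(q)>3 else '')
show('button',.63,.69,.24,.3,.136,.146);show('peg',.58,.64,.23,.3,.125,.136);show('bar',.47,.6,.22,.285,.075,.081)
cv2.imwrite('pics/c6.png',cv2.resize(g['color'][180:280,335:445,::-1],(660,600),interpolation=3))
```

```text
shift [ 38. -46.  25.] turn [0.1 0.4 0. ] pos [618.1 224.3 200.5] F [0.3 1.1 0.1] w -0.2 t 43.1
button 36 [653.9, 271.5, 16.6, 22.3, 32.4]
peg 18 [618.8, 268.7, 10.5, 16.4, 34.7]
bar 146 [535.0, 267.2, 128.9, 21.0, 2.0]
```

View pics/c6.png

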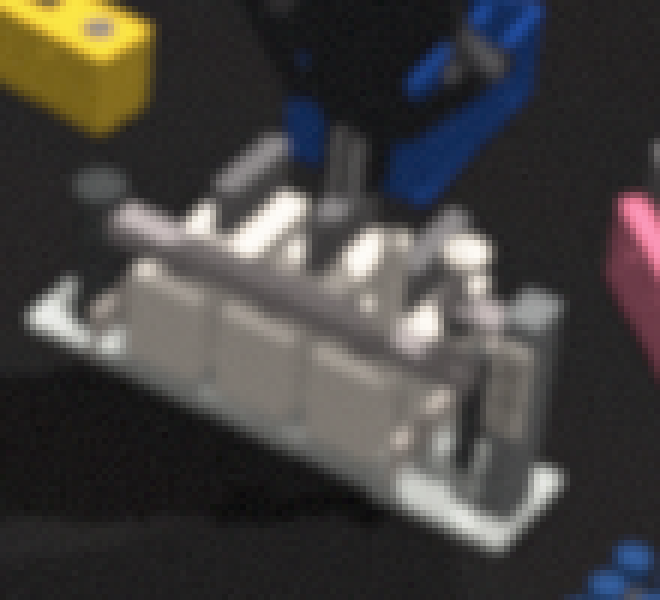

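The bar lies over the three shoulders under the gauge (its angle 2.0° against bay 1.7°, peg at its home point). Now above the button (about (467,250)).

Request:
{"fn": "arm_command", "kwargs": {"targets": [[20,-24,0,0,0.4,0],[16,-20,0,0,0,0],[0,0,0,0,0,0],[0,0,12,0,0,0],[0,0,8,0,0,0],[0,0,0,0,0,0]]}}

```text
clock: 43.75
position: [0.6522, 0.2644, 0.1717]
tool_rot: [3.136, 0.007, 0.027]
force: [-0.8, -0.6, 0.3]
grip_width: 0.0003
```

Run:
```python
from h import *
todo(653.5,271,159,1.7)
```

```text
shift [ 2. -7. 13.] turn [ 0.3  0.4 -0.1] pos [652.2 264.4 171.7] F [-0.8 -0.6  0.3] w 0.3 t 43.75
```

Request:
{"fn": "arm_command", "kwargs": {"targets": [[2,-6,3,0.3,0.4,0],[0,0,4,0,0,0],[0,0,4,0,0,0],[0,0,4,0,0,0],[0,0,4,0,0,0],[0,0,4,0,0,0]]}}

```text
clock: 44.35
position: [0.6541, 0.2698, 0.1474]
tool_rot: [-3.141, -0.001, 0.027]
force: [-1.5, -0.4, 0.7]
grip_width: 0.0001
```

Request:
{"fn": "arm_command", "kwargs": {"targets": [[0,0,3,0,0,0],[0,0,2,0,0,0]]}}

```text
clock: 44.55
position: [0.6541, 0.2698, 0.1418]
tool_rot: [-3.141, -0.001, 0.026]
force: [-0.8, 0.0, 2.2]
grip_width: -0.0003
```

Request:
{"fn": "arm_command", "kwargs": {"targets": [[0,0,2,0,0,0],[0,0,1,0,0,0]]}}

```text
clock: 44.75
position: [0.6543, 0.2699, 0.1389]
tool_rot: [-3.141, -0.001, 0.026]
force: [-3.4, -1.3, 13.2]
grip_width: 0.0
```

Request:
{"fn": "arm_command", "kwargs": {"targets": [[0,0,1,0,0,0],[0,0,1,0,0,0],[0,0,1,0,0,0],[0,0,1,0,0,0],[0,0,1,0,0,0],[0,0,1,0,0,0],[0,0,1,0,0,0]]}}

```text
clock: 45.45
position: [0.6543, 0.27, 0.1389]
tool_rot: [3.141, -0.004, 0.025]
force: [-7.0, -3.8, 14.2]
grip_width: -0.0002
```

Request:
{"fn": "arm_command", "kwargs": {"targets": [[0,0,1,0,0,0],[0,0,1,0,0,0],[0,0,1,0,0,0],[0,0,1,0,0,0],[0,0,1,0,0,0],[0,0,1,0,0,0],[0,0,1,0,0,0]]}}

```text
clock: 46.15
position: [0.6543, 0.2699, 0.1388]
tool_rot: [3.14, -0.007, 0.025]
force: [-5.4, -3.4, 14.3]
grip_width: 0.0
```

Run:
```python
from h import *
g=grab('scene');w=cloud(g)
cv2.imwrite('pics/c7.png',cv2.resize(g['color'][200:270,375:445,::-1],(560,560),interpolation=3))
todo(654,270,139,1.7)
```

```text
shift [-0. -0. -0.] turn [ 0.1 -0.4 -0.3] pos [654.2 270.  138.8] F [-6.2 -3.  14. ] w -0.3 t 46.2
```

View pics/c7.png

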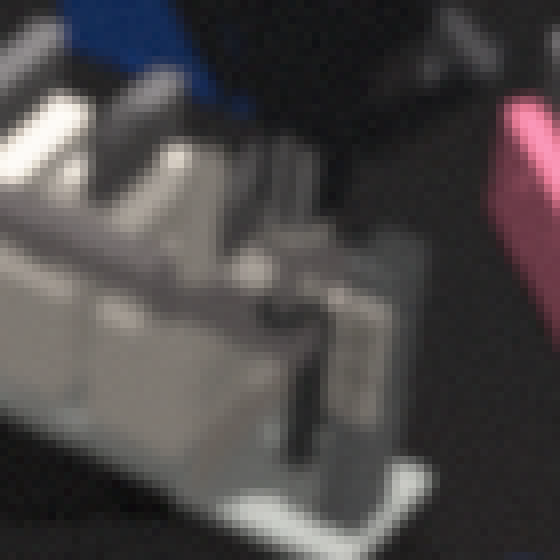

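The fingertips have pressed the button down (about (300,235)), with the foot on the bar; held 1.4 s at 14 N. Release.

Request:
{"fn": "arm_command", "kwargs": {"targets": [[0,0,-8,0,0,0],[0,0,-12,0,0,0],[0,0,-30,0,0,0],[0,0,-45,0,0,0],[-30,30,-10,0,0,0],[-30,38,0,0,0,0],[-30,38,0,0,0,0],[-30,38,0,0,0,0]]}}

```text
clock: 47.0
position: [0.5354, 0.1252, 0.2505]
tool_rot: [-3.139, -0.012, 0.03]
force: [1.0, -0.7, 0.3]
grip_width: 0.0001
```

Request:
{"fn": "arm_command", "kwargs": {"targets": [[-10,45,0,0,0,0],[-10,45,0,0,0,0],[0,45,0,0,0,0],[0,45,0,0,0,0],[0,30,0,0,0,0],[0,0,0,0,0,0]]}}

```text
clock: 47.6
position: [0.5169, -0.0988, 0.255]
tool_rot: [3.137, -0.016, 0.026]
force: [-0.2, 0.2, -0.0]
grip_width: -0.0002
```

Run:
```python
from h import *
todo(500,0,250,1.7)
allp()
w=cloud(grab('top'));g=grab('scene','end.png');w2=cloud(g)
def show(w,n,x0,x1,y0,y1,z0,z1):
    q=w[(w[...,0]>x0)&(w[...,0]<x1)&(w[...,1]>y0)&(w[...,1]<y1)&(w[...,2]>z0)&(w[...,2]<z1)]
    print(n,len(q),rnd(cv2.minAreaRect((q[:,:2]*1000).astype(np.float32))) if len(q)>3 else '')
for W in(w,w2):
    show(W,'button',.63,.675,.24,.3,.136,.146);show(W,'peg',.58,.64,.23,.3,.125,.136);show(W,'bar',.47,.59,.24,.285,.074,.082);show(W,'jar',.5,.57,-.25,-.17,.05,.065);show(W,'shoulders',.47,.64,.24,.4,.056,.065)
o=np.vstack([cv2.resize(grab('top')['color'][90:340,130:510,::-1],(580,382),interpolation=3)[:382],cv2.resize(g['color'][170:270,320:472,::-1],(580,215),interpolation=3)])
cv2.imwrite('pics/c8.png',o)
```

```text
shift [-14. -99.   4.] turn [ 0.2 -0.9 -0.2] pos [516.9 -98.8 255. ] F [-0.2  0.2 -0. ] w -0.2 t 47.6
scene [247. 370.] 868 [191. 187. 182.] top [593.3, -316.1, 42.1, 102.3, 8.6] rib [589.1, -290.9, 15.9, 51.1, 6.5] 0.082
scene [271. 384.] 909 [193. 190. 185.] top [660.3, -311.4, 43.3, 102.2, 7.8] rib [656.7, -286.2, 13.1, 51.6, 7.6] 0.082
button 40 [652.1, 273.6, 18.9, 16.7, 28.2]
peg 21 [616.4, 272.1, 11.9, 11.2, 10.7]
bar 224 [529.4, 269.7, 117.8, 14.9, 2.5]
jar 0 
shoulders 853 [555.8, 303.1, 141.1, 101.7, 2.0]
button 33 [653.4, 272.0, 16.3, 27.3, 30.0]
peg 19 [618.9, 267.9, 12.2, 17.3, 10.9]
bar 167 [530.2, 266.5, 119.4, 24.0, 2.6]
jar 238 [537.6, -214.8, 42.1, 45.5, 22.7]
shoulders 415 [554.4, 299.2, 168.2, 106.0, 1.5]
```

View pics/c8.png

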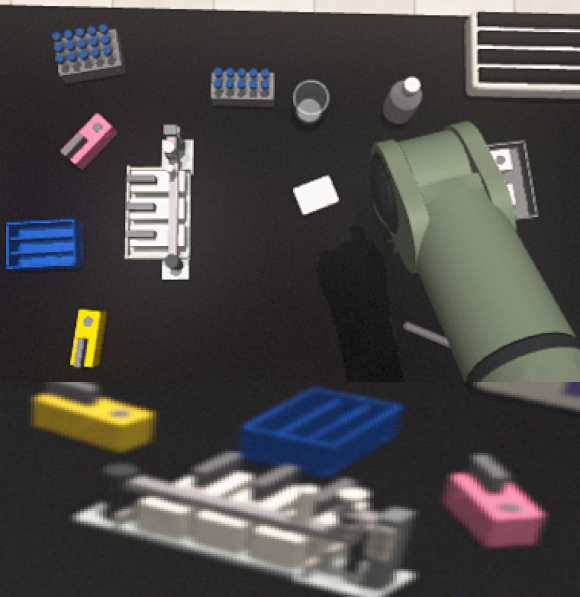

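The bar is over the shoulders and at its stop, the button is back up at 140 mm, the used packs are in the tray, and the jar and other bench items have not moved.

```bash
python3 -c "
from h import *
bot.job_done()"
```

```text
the job is handed in; nothing more can be done
```

The job is done and handed in, at about 48 s on the robot's clock; the hand-in reports no verdict.

**What I did:**
- Swung the bar to its open stop.
- Moved both used packs to the discard tray.
- Stood the three fresh packs in the bay, ribs to the rear.
- Pushed the bar home to its stop, about 23 N at contact.
- Pressed the gauge until the foot rested on the bar (18 mm of travel, 14 N), held it about 1.4 s and let it up.

**Last checks:**
- **Bay:** the three fresh packs stand side by side with their shoulders at about 60 mm, which means they are seated on the bay floor.
- **Bar:** its angle read 2.5° against the bay's 1.7°, within measuring error. The peg is within a few mm of its home point.
- **Gauge:** the button is back up at 140 mm.
- **Discard tray:** both used packs stand upright in it.
- **Bystanders:** those in view looked unmoved. The arm hid the jar in the top view, but the scene camera shows it where it was; I did not measure the others.

**What went less smoothly:**
- Setting down the first fresh pack peaked at about 63 N at the wrist. It was through the held pack, not the gripper body, and below the 120 N limit.
- The first fresh pack was gripped too high at first, so I opened and gripped it again lower.
- One bar-angle reading, taken while the bar was swinging shut, was spoiled by other objects in view, so I ignored it.

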